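Register a wooden price tag in the stamping jig

TASK

Get the wooden price tag ready for stamping: with the fingertips only, first push it across the jig until its long side lies flat against the long aluminium rail, then slide it along the rail, keeping it against the rail all the way, into the corner pocket until its end is fully home against the end stop, and leave it there lying flush against both rail and stop. Never lift or tip the tag, and leave the two rubber stamps and the stamp pad standing and lying where they are.

Things in the scene. Friction and masses are not known exactly. Their poses are not given: they have to be found in the camera images.
- jig: Stamping jig fixed to the desk: grey base plate 170 (x) x 280 (y) x 6 mm, origin at the centre of its underside; its bed (top of the plate) is at z = 6 mm. A rail, an end stop and a red keeper rise 16 mm above the bed (to z = 22 mm). Its x points roughly away from the robot and its y to the robot's left (yaw -0.25 to 0.5 rad). Below, mm in the jig's axes.
- rail_face (a point): Point on the aluminium rail's guiding face, at jig (55, 0, 14): the face looks to -x and runs along y from -119 to +130; the rail behind it is 14 thick.
- stop_face (a point): Point on the aluminium end stop's face, at jig (37, -105, 14): the face looks to +y and reaches from the rail to x = -5; the stop is 14 thick.
- keeper (a point): Middle of the keeper's straight face, at jig (15, -92, 14): red wall, 12 thick, facing the rail from y = -105 to -78, then a slanted lead-in that opens away from the rail, to y = -58 (within x = -5 to +15). Rail, stop and keeper form the corner pocket, 40 wide, open to +y.
- pocket (a point): Where the centre of the tag lies when it is seated in the corner pocket: jig x = +37, y = -75, z = 11 mm (axes as the jig's).
- tag_center (a point): Centre (half-way up) of the loose wooden price tag, light wood with a brass eyelet near one end: 36 (its x) x 60 (its y, long side) x 10 mm, about 30 g, the eyelet 21 mm from the centre on its +y end. It starts flat on the bed, off the rail, near the +y end, its long side within 0.5 rad of the rail's direction. Seated, 33 mm of it stick out past the keeper's straight part.
- tag: The same tag; origin at the centre of its underside, z up, axes as said for its centre.
- stamp_light: Loose bystander: upright rubber stamp with a light brown wooden knob handle, 22 mm across, 61 mm high, origin at the centre of its foot. It stands on the jig's bed in the corner away from the rail, on the robot's side of the pocket.
- stamp_dark: Loose bystander: upright rubber stamp with a dark brown wooden knob handle, 18 mm across, 61 mm high, origin at the centre of its foot; stands on the bed beside the other one (they may change places).
- stamp_pad: Loose bystander: closed stamp pad tin with a dark red lid, 75 x 101 x 20 mm, origin at the centre of its underside, lying on the desk behind the rail.
Mind the look-alikes: they are no part of the job. Of the things shaped like the tag, the wooden one is meant.

How it is judged:
By the outcome, as a careful person would: the job done as asked, in the order asked, and still so for the second after the job is handed in, with the robot touching nothing.
It also fails if it takes over 58 s, if anything falls off the work surface, if the arm or the gripper's body presses on something with over 40 N, if the wrist force passes 120 N, or if a joint passes its speed limit or range.

ROBOT

A 7-joint arm with a two-finger parallel gripper is mounted at the origin on a cart in front of the work surface, level with it; the furniture and walls round the work are solid. World frame = base frame: x ahead of the robot, y to its left, z up, the work surface at z = 0. Lengths are in m, angles in rad, forces in N, time in s.
With the tool pointing down it reaches from about 0.425 to 0.875 m from the base axis. Payload 8.4 kg.
Tool frame: the origin (TCP) lies at the very end of the fingers, on their centre line; the grasp point (between the pads) lies 19 mm behind it (robot.tcp_to_grasp is the distance from the TCP to the grasp point, in m); z points along the fingers, y is the line along which they close (so a half turn about z gives the same grasp; the last joint's range is limited). The gripper opens to 87 mm and grips with 3 to 60 N. Pads are 19 mm wide; open, the fingers measure 117 mm over their backs; the gripper's body (75 mm by 190 mm) begins 51 mm behind the grasp point.
Start: joints at [1.176, 0.333, 0.04, 1.465, -0.013, 1.343, -0.059], TCP at [0.189, -0.622, 0.223] pointing down, gripper open.
Joint ranges: [-2.58, 2.58], [-0.38, 2.09], [-1.3, 1.39], [0.25, 2.4], [-1.5, 4.64], [0.08, 2.09], [-2.65, 2.65]. Speed limits (rad/s): [2.22, 2.22, 2.79, 2.79, 3.14, 3.14, 3.14].

INTERFACE

Orientations are given as a unit quaternion [x, y, z, w].
In Python, from plant import robot gives the robot as it stands.
- The arm moves only by the shell command python3 -m crank 'ROWS' [OPENING] [FORCE]. ROWS is JSON, a list of rows, each a list of 6 numbers: the shift along the tool's x, y, z in cm, then the turn, a rotation vector about the tool's x, y, z in rad. In form: [[x, y, z, ax, ay, az], ...]. A call has 1 to 5 rows; each row shifts and turns the commanded pose from where the row before left it, along the tool's axes as they then stand; what a row does not reach is not made up. A row lasts 1/8 s, in which the tool goes at most 62.5 mm and 10.7 degrees, less where a joint would pass 70% of its speed; a pose out of reach is approached as far as the arm can. A call is refused whole if a number of a shift passes 6.25 or a number of a turn 0.188, either way. A call with a gripper value outside its range is refused whole. OPENING is the finger opening in cm, from 0 to 8.7, set as the call begins (- or left out, the last holds). The fingers move at their own pace and stop on an object; FORCE is the grip in N (left out, the last holds). Time passes only in rows, so rows that do not move let the fingers close. It gives the time, the measured TCP pose, the force, the opening and the grip force at its end, in the units of the state.
- robot.get_state(): the state, without advancing time (a new reading comes with each control period).
- robot.read_camera(name): name is "scene" or "top" or "wrist"; returns the picture (384x512x3 uint8, blue, green, red); there is no depth.
- robot.camera_model(name): a dict with "mtx" (3x3 intrinsics, pixels), "k1" (the pictures are not rectified: a ray, as slopes to the right and down, at radius r is drawn at 1 + k1 r^2 times it, then the intrinsics apply), "rvec" (rotation vector, rad) and "tvec" (3), from world to camera coordinates, as OpenCV has them; the wrist camera has in their place "hand_eye" (4x4, takes a point from camera to tool coordinates, whose origin is the TCP and whose axes are the flange's). Camera axes: x right, y down, z forward; pixel columns grow to the right and rows downward; lengths in m; the calibration is good to about 2 mm. A picture is of the moment at which its call begins: read the wrist's pose just before it. camera_model takes no time and is no camera call.
- robot.hand_in(): hands the job in; it is judged then, once.
The state is a dict: "t": time; "joints": joint angles; "joint_velocities": joint speeds; "joint_efforts": joint torques, N m; "ee_pos": TCP position; "tool_rot": TCP orientation; "force": force on the tool from outside, world axes, zero at the start; "ft_torque": the same for the moment, N m; "finger_gap": finger opening in m; "grip_force": force on a finger pad.
Only numpy, scipy, OpenCV 4.12 (cv2) and the standard library are available. Lean on these libraries where they do the work, as an engineer would, in place of code of your own. Each camera call takes 0.05 s, during which the arm holds its last target. There are 200 camera calls.

## Working session

There is one attempt and no reset: what is moved stays moved. The work goes in short steps, Python scripts to look and compute and a shell command to move; the robot and the scene stay as the last step left them, time stands still between calls to the robot, and variables do not carry over. Pictures are saved under pics/ and viewed, at most 13 in all, crops included, and the job is handed in when it is done.

```bash
mkdir -p pics; ls; cat > h.py <<'E'
import cv2,numpy as np
from plant import robot
def ray(name,uv):
    m=robot.camera_model(name);K=np.array(m["mtx"]);k=m["k1"]
    uv=np.atleast_2d(np.array(uv,float))
    p=cv2.undistortPoints(uv[:,None],K,np.array([k,0,0,0.]))[:,0]
    d=np.c_[p,np.ones(len(p))]
    if "rvec" in m:
        R=cv2.Rodrigues(np.array(m["rvec"],float))[0];o=-R.T@np.array(m["tvec"]).ravel();return o,d@R
    from scipy.spatial.transform import Rotation as Ro
    s=robot.get_state();T=np.eye(4);T[:3,:3]=Ro.from_quat(s["tool_rot"]).as_matrix();T[:3,3]=s["ee_pos"]
    T=T@np.array(m["hand_eye"]);return T[:3,3],d@T[:3,:3].T
def onz(name,uv,z):
    o,d=ray(name,uv);return (o+d*((z-o[2])/d[:,2])[:,None])
E
python3 - <<'E'
from h import *
s=robot.get_state();print(s)
for n in("top","scene"):
    cv2.imwrite(f"pics/{n}0.png",robot.read_camera(n));print(robot.camera_model(n))
print(robot.camera_model("wrist"))
E
```

```text
pics
{'t': 0.0, 'joints': array([ 1.17579291,  0.33389606,  0.03988684,  1.46623747, -0.01340877,
        1.34331876, -0.05847752]), 'joint_velocities': array([ 4.36905343e-04,  1.99712553e-03,  1.96864505e-03,  1.46133067e-03,
       -1.84235752e-03, -7.23575308e-05,  1.45711642e-04]), 'joint_efforts': array([-7.73010106e-04, -6.56353140e+01,  1.33500628e+00, -4.03796375e+01,
       -5.95706329e-02,  4.49170615e-02,  1.64328385e-04]), 'ee_pos': array([ 0.18931387, -0.62133851,  0.2216856 ]), 'tool_rot': array([ 9.89082787e-01,  1.47358767e-01, -1.68346268e-04, -7.78746412e-04]), 'force': array([-1.11844673, -1.39213886, -0.50408005]), 'ft_torque': array([0.02207582, 0.01234798, 0.02718449]), 'grip_force': 0.0, 'finger_gap': 0.08717015024951534}
{'mtx': array([[347.27486769,   0.        , 246.75150637],
       [  0.        , 347.27486769, 188.01705584],
       [  0.        ,   0.        ,   1.        ]]), 'k1': -0.059599290217774555, 'rvec': array([ 2.16390946, -2.15235442,  0.17063282]), 'tvec': array([-0.20087001,  0.54478446,  0.81612617])}
{'mtx': array([[489.26828646,   0.        , 259.32801011],
       [  0.        , 489.26828646, 190.56861701],
       [  0.        ,   0.        ,   1.        ]]), 'k1': -0.04315386297364562, 'rvec': array([ 1.00706435, -2.20624626,  1.22692054]), 'tvec': array([0.2094397 , 0.30274779, 0.49038321])}
{'mtx': array([[299.22305033,   0.        , 255.71439001],
       [  0.        , 299.22305033, 187.49724499],
       [  0.        ,   0.        ,   1.        ]]), 'k1': 0.0036525648678305414, 'hand_eye': array([[ 9.27536179e-05, -9.59991794e-01, -2.80028117e-01,
         7.73988718e-02],
       [ 9.99999788e-01,  2.69396840e-04, -5.92316085e-04,
        -1.08159393e-05],
       [ 6.44057271e-04, -2.80028003e-01,  9.59991616e-01,
        -1.62388040e-01],
       [ 0.00000000e+00,  0.00000000e+00,  0.00000000e+00,
         1.00000000e+00]])}
```

View pics/top0.png

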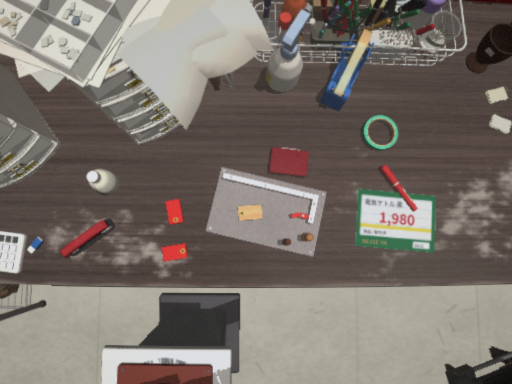

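View pics/scene0.png

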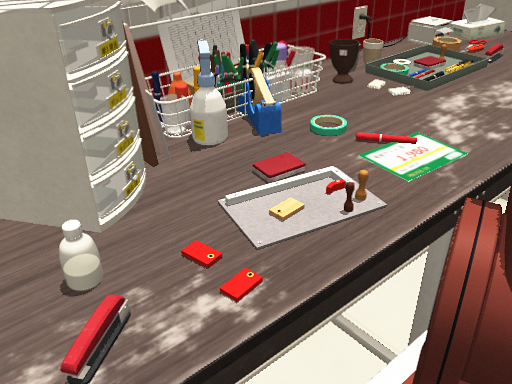

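The top view shows the jig at about (207–327, 168–256). The tag is at (250,213), the keeper at (299,216), the dark stamp at (287,242), the light stamp at (307,237) and the pad at (289,161).

```bash
cat > m.py <<'E'
from h import *
im=cv2.imread("pics/top0.png")
c=onz("top",[[221,168],[327,190],[316,256],[207,232]],0.006);print("corners",c.round(4))
hsv=cv2.cvtColor(im,cv2.COLOR_BGR2HSV)
mk=cv2.inRange(hsv,(12,70,120),(30,255,255));mk[:195]=0;mk[230:]=0;mk[:,:230]=0;mk[:,275:]=0
cs,_=cv2.findContours(mk,cv2.RETR_EXTERNAL,cv2.CHAIN_APPROX_NONE)
b=max(cs,key=cv2.contourArea);w=onz("top",b[:,0],0.016)
r=cv2.minAreaRect((w[:,:2]*1000).astype(np.float32));print("tag",r,len(b))
print("stamps",onz("top",[[287,242],[307,237]],0.06).round(3))
E
python3 m.py
python3 - <<'E'
import cv2
im=cv2.imread("pics/top0.png")[145:265,195:335]
cv2.imwrite("pics/crop0.png",cv2.resize(im,None,fx=5,fy=5,interpolation=cv2.INTER_CUBIC))
E
```

```text
corners [[ 0.6023 -0.1319  0.006 ]
 [ 0.5468 -0.4058  0.006 ]
 [ 0.3791 -0.3735  0.006 ]
 [ 0.4381 -0.0989  0.006 ]]
tag ((487.9374084472656, -206.247314453125), (36.094852447509766, 59.90923309326172), 4.085543632507324) 70
stamps [[ 0.415 -0.293  0.06 ]
 [ 0.427 -0.341  0.06 ]]
```

View pics/crop0.png

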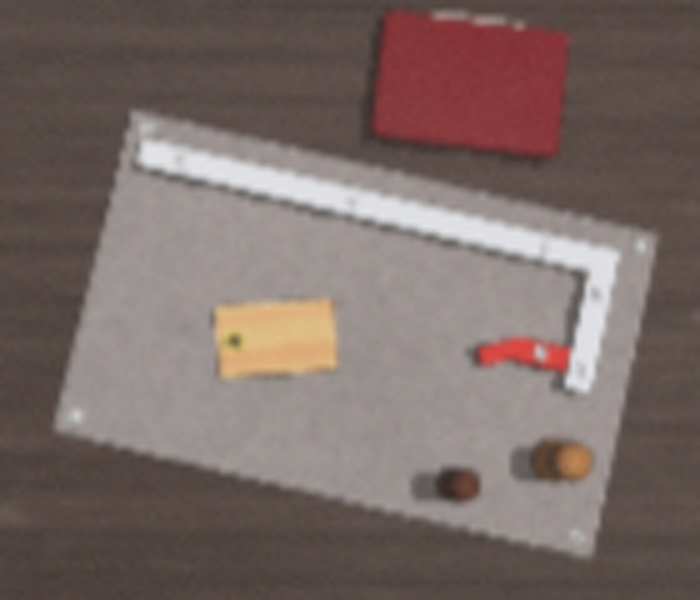

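```bash
python3 -m crank '[[2,-1.3,0,0,0,0],[4.2,-2.7,0,0,0,0],[4.5,-2.9,0,0,0,0],[4.5,-2.9,0,0,0,0],[4.5,-2.9,0,0,0,0]]' 2.4; python3 -m crank '[[4.5,-2.9,0,0,0,0],[4.5,-2.9,0,0,0,0],[4.5,-2.9,0,0,0,0],[4.2,-2.7,0,0,0,0],[2,-1.3,0,0,0,0]]';python3 -m crank '[[0,0,0,0,0,0.12],[0,0,0,0,0,0.14],[0,0,0,0,0,0.12],[0,0,0,0,0,0.12],[0,0,0,0,0,0]]'
python3 - <<'E'
from h import *
s=robot.get_state();print(s)
cv2.imwrite("pics/w1.png",robot.read_camera("wrist"))
E
```

```text
t: 0.72
ee_pos: [0.3424, -0.4401, 0.2225]
tool_rot: [0.989, 0.148, 0.0, -0.0]
force: [1.2, -0.0, 1.3]
finger_gap: 0.0451
grip_force: 0.0
t: 1.35
ee_pos: [0.4942, -0.2594, 0.2225]
tool_rot: [0.989, 0.15, 0.0, -0.0]
force: [-0.4, -0.1, 0.2]
finger_gap: 0.0243
grip_force: 0.0
t: 1.98
ee_pos: [0.4923, -0.2627, 0.2224]
tool_rot: [0.995, -0.101, -0.0, -0.0]
force: [-0.5, 0.5, 0.6]
finger_gap: 0.0244
grip_force: 0.0
{'t': 1.975, 'joints': array([ 0.62173327,  0.16072584, -0.23625005,  1.68184659,  0.03871718,
        1.30396833, -1.39490717]), 'joint_velocities': array([ 7.15299155e-03,  4.40515467e-03, -2.35493804e-03, -2.97606972e-03,
        2.72306704e-03,  5.36734567e-05,  7.08706803e-02]), 'joint_efforts': array([ 2.28882779e-02, -5.18529189e+01, -9.46162418e-01, -4.00906992e+01,
       -2.77180300e-02, -7.51607073e-02, -1.35116637e+00]), 'ee_pos': array([ 0.49233093, -0.26271255,  0.22242722]), 'tool_rot': array([ 9.94888585e-01, -1.00978547e-01, -1.58497018e-04, -1.09306526e-04]), 'force': array([-0.48683255,  0.49138709,  0.62086862]), 'ft_torque': array([0.02353877, 0.00395175, 0.01234802]), 'grip_force': 0.0, 'finger_gap': 0.02439659431682696}
```

View pics/w1.png

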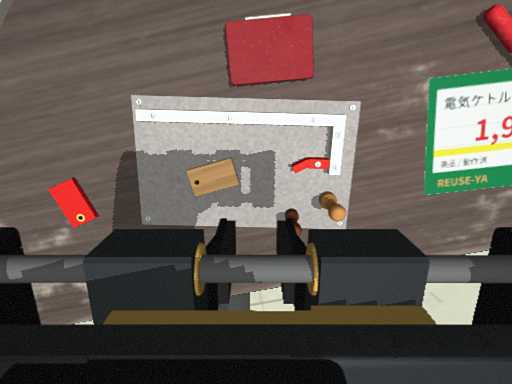

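The wrist view shows the rail from (135,115) to (347,121), the stop at about (335,150), the keeper at (312,164) and the tag at (213,176). The stamps are at (330,207) and (291,218). Next I'll fit the edges.

```bash
cat > m2.py <<'E'
from h import *
import sys
def fit(p): 
    v=cv2.fitLine(p[:,:2].astype(np.float32),cv2.DIST_HUBER,0,1e-4,1e-4).ravel();return v
im=cv2.imread(sys.argv[1]);hsv=cv2.cvtColor(im,cv2.COLOR_BGR2HSV)
print("px",[im[y,200].mean().round() for y in range(104,134,2)])
g=im.mean(2)
wm=((g>175)&(hsv[...,1]<40))
e=[]
for c in range(145,320):
    r=np.where(wm[100:145,c])[0]
    if len(r): e.append((c,100+r.max()+.5))
w=onz("wrist",e,0.022);v=fit(w);yaw=np.arctan2(-v[0],v[1]) if v[1]>0 else np.arctan2(v[0],-v[1])
print("rail",v,yaw)
e=[]
for r in range(132,168):
    c=np.where(wm[r,315:350])[0]
    if len(c): e.append((315+c.min()-.5,r))
s=onz("wrist",e,0.022);vs=fit(s);print("stop",vs,np.arctan2(vs[1],vs[0]))
X=np.array([np.cos(yaw),np.sin(yaw)]);Y=np.array([-np.sin(yaw),np.cos(yaw)])
o=X*(v[2:]@X-.055)+Y*(vs[2:]@Y+.105);print("origin",o,"yaw",yaw)
print("corners pred", [(o+X*a+Y*b).round(4) for a,b in((.085,.14),(.085,-.14))], onz("wrist",[[132.5,95.5],[360,101.5]],.006).round(4))
mk=cv2.inRange(hsv,(8,70,60),(30,255,255));mk[:150]=0;mk[205:]=0;mk[:,:175]=0;mk[:,250:]=0
b=max(cv2.findContours(mk,cv2.RETR_EXTERNAL,cv2.CHAIN_APPROX_NONE)[0],key=cv2.contourArea)
t=onz("wrist",b[:,0],.016)[:,:2];J=np.c_[(t-o)@X,(t-o)@Y]*1000
r=cv2.minAreaRect(J.astype(np.float32));print("tag jig",r,"\n",cv2.boxPoints(r).round(1))
for n,p,z in(("light",[338,213],.055),("dark",[292,215],.055)):
    q=onz("wrist",p,z)[0,:2]-o;print(n,(q@X*1000).round(),(q@Y*1000).round())
E
python3 m2.py pics/w1.png
```

```text
px [np.float64(195.0), np.float64(193.0), np.float64(199.0), np.float64(153.0), np.float64(254.0), np.float64(251.0), np.float64(251.0), np.float64(251.0), np.float64(252.0), np.float64(239.0), np.float64(185.0), np.float64(185.0), np.float64(187.0), np.float64(190.0), np.float64(196.0)]
rail [ 0.19899587  0.9800003   0.52351993 -0.23798217] -0.20033321
stop [ 0.9911985  -0.13238436  0.49991006 -0.33702782] -0.13277413
origin [ 0.47026408 -0.22386517] yaw -0.20033321
corners pred [array([ 0.5814, -0.1036], dtype=float32), array([ 0.5257, -0.378 ], dtype=float32)] [[ 0.603  -0.1329  0.006 ]
 [ 0.5412 -0.4018  0.006 ]]
tag jig ((12.947020530700684, 21.410236358642578), (36.87275314331055, 60.69844436645508), 15.824677467346191) 
 [[-13.1  45.6]
 [  3.5 -12.8]
 [ 39.   -2.8]
 [ 22.4  55.6]]
light -21.0 -130.0
dark -23.0 -76.0
```

```bash
sed -i 's/g>175/g>222/' m2.py; python3 m2.py pics/w1.png
```

```text
px [np.float64(195.0), np.float64(193.0), np.float64(199.0), np.float64(153.0), np.float64(254.0), np.float64(251.0), np.float64(251.0), np.float64(251.0), np.float64(252.0), np.float64(239.0), np.float64(185.0), np.float64(185.0), np.float64(187.0), np.float64(190.0), np.float64(196.0)]
rail [ 0.2249177   0.97437775  0.5482118  -0.24514635] -0.22685859
stop [ 0.9243434  -0.38156155  0.49129474 -0.3541861 ] -0.39148512
origin [ 0.49146146 -0.24646348] yaw -0.22685859
corners pred [array([ 0.6058, -0.1292], dtype=float32), array([ 0.5428, -0.402 ], dtype=float32)] [[ 0.603  -0.1329  0.006 ]
 [ 0.5412 -0.4018  0.006 ]]
tag jig ((-13.362393379211426, 38.997718811035156), (36.87275695800781, 60.69845199584961), 17.344465255737305) 
 [[-40.   62.5]
 [-21.9   4.5]
 [ 13.3  15.5]
 [ -4.8  73.5]]
light -43.0 -114.0
dark -47.0 -60.0
```

```bash
python3 -m crank '[[-3.1,-2.9,0,0,0,0],[-3.1,-2.9,0,0,0,0],[0,0,4,0,0,0.024],[0,0,5,0,0,0],[0,0,5,0,0,0]]' 2.4; python3 -m crank '[[0,0,4,0,0,0],[0,0,1.5,0,0,0],[0,0,0,0,0,0]]'
```

```text
t: 2.65
ee_pos: [0.4435, -0.1942, 0.0816]
tool_rot: [0.994, -0.112, 0.001, 0.0]
force: [0.4, -0.9, -0.6]
finger_gap: 0.0243
grip_force: 0.0
t: 3.02
ee_pos: [0.4432, -0.1943, 0.0275]
tool_rot: [0.994, -0.113, -0.001, -0.0]
force: [-0.3, 0.3, 0.3]
finger_gap: 0.0242
grip_force: 0.0
```

```bash
python3 -m crank '[[0,0,1.0,0,0,0],[0,0,0.8,0,0,0],[0,0,0,0,0,0]]'; python3 -m crank '[[0.6,0,0,0,0,0],[0.6,0,0,0,0,0],[0.6,0,0,0,0,0],[0.6,0,0,0,0,0],[0.6,0,0,0,0,0]]'; python3 -m crank '[[0.6,0,0,0,0,0],[0.6,0,0,0,0,0],[0.5,0,0,0,0,0],[0.4,0,0,0,0,0],[0,0,0,0,0,0]]'
python3 - <<'E'
from h import *
cv2.imwrite("pics/w2.png",robot.read_camera("wrist"))
t=robot.read_camera("top")[145:265,195:335];cv2.imwrite("pics/t2.png",cv2.resize(t,None,fx=5,fy=5,interpolation=cv2.INTER_CUBIC))
E
```

```text
t: 3.4
ee_pos: [0.4432, -0.1945, 0.0093]
tool_rot: [0.994, -0.114, -0.0, -0.0]
force: [-1.0, -0.2, -0.2]
finger_gap: 0.0239
grip_force: 0.0
t: 4.03
ee_pos: [0.473, -0.2014, 0.0095]
tool_rot: [0.993, -0.114, -0.0, -0.0]
force: [-0.2, -0.1, 0.9]
finger_gap: 0.0239
grip_force: 0.1
t: 4.65
ee_pos: [0.4933, -0.2061, 0.0095]
tool_rot: [0.993, -0.114, 0.0, -0.0]
force: [-0.8, 0.2, 0.3]
finger_gap: 0.024
grip_force: 0.0
```

View pics/w2.png

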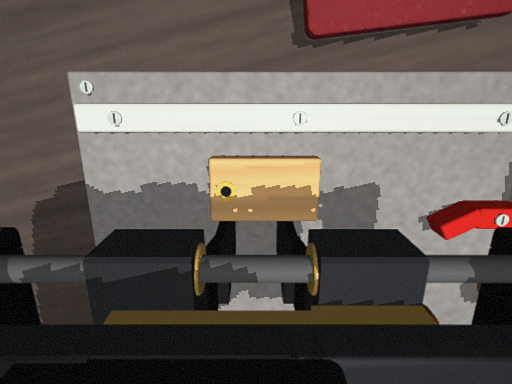

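The tag now lies flat against both fingers and parallel to the rail. The rail's edge is at row 131 and the tag's front at row 156.

```bash
python3 - <<'E'
from h import *
im=cv2.imread("pics/w2.png");g=im.mean(2);hsv=cv2.cvtColor(im,cv2.COLOR_BGR2HSV)
e=[(c,100+np.where(g[100:145,c]>222)[0].max()+.5) for c in range(90,490,4) if (g[100:145,c]>222).any()]
w=onz("wrist",e,.022)[:,:2];v=cv2.fitLine(w.astype(np.float32),cv2.DIST_HUBER,0,1e-4,1e-4).ravel()
yaw=-np.arctan(v[0]/v[1]);X=np.array([np.cos(yaw),np.sin(yaw)]);Y=np.array([-X[1],X[0]])
f=v[2:]@X
for c in(222,260,308):
    r=np.where(hsv[140:175,c,1]>70)[0].min()+140-.5
    print(c,r,"gap mm",(f-onz("wrist",[c,r],.016)[0,:2]@X)*1000)
for p in((210,190),(321,190)): print("end y",onz("wrist",p,.016)[0,:2]@Y)
s=robot.get_state();t=s["ee_pos"][:2];q=s["tool_rot"]
print("yaw",yaw,"tool",2*np.arctan2(q[1],q[0]),"tcp to rail",f-t@X,"tcp Y",t@Y, "o=.490,-.248 Y",np.array([.49,-.248])@Y,"X",np.array([.49,-.248])@X,"f",f)
E
```

```text
222 155.5 gap mm 13.54773810104093
260 155.5 gap mm 13.54525717763433
308 155.5 gap mm 13.544987287991471
end y -0.06396956757346271
end y -0.12435351484311022
yaw -0.2281874 tool -0.22826767355861113 tcp to rail 0.06287455363238459 tcp Y -0.08923257175038893 o=.490,-.248 Y -0.1307273276746273 X 0.5333988647460938 f 0.58964485
```

```bash
python3 -m crank '[[0.4,0,0,0,0,0],[0.4,0,0,0,0,0],[0.3,0,0,0,0,0],[0.1,0,0,0,0,0],[0,0,0,0,0,0]]'; python3 -m crank '[[0.1,0,0,0,0,0],[0.1,0,0,0,0,0],[0,0,0,0,0,0]]'; python3 -m crank '[[0.1,0,0,0,0,0],[0,0,0,0,0,0]]'
```

```text
t: 5.38
ee_pos: [0.5048, -0.2088, 0.0095]
tool_rot: [0.993, -0.114, -0.0, -0.0]
force: [-0.0, -0.1, -0.9]
finger_gap: 0.024
grip_force: 0.0
t: 5.75
ee_pos: [0.5067, -0.2093, 0.0096]
tool_rot: [0.993, -0.114, 0.0, -0.0]
force: [-0.3, 0.2, -0.5]
finger_gap: 0.0239
grip_force: 0.0
t: 6.0
ee_pos: [0.5075, -0.2094, 0.0095]
tool_rot: [0.993, -0.114, -0.0, -0.0]
force: [-2.0, 1.3, 0.2]
finger_gap: 0.0239
grip_force: 0.5
```

```bash
python3 -m crank '[[0.1,0,0,0,0,0],[0,0,0,0,0,0]]'
python3 - <<'E'
from h import *
cv2.imwrite("pics/w3.png",robot.read_camera("wrist")[80:260,150:400])
E
```

```text
t: 6.25
ee_pos: [0.5076, -0.2095, 0.0093]
tool_rot: [0.993, -0.114, -0.001, -0.0]
force: [-4.2, 1.1, 3.2]
finger_gap: 0.0239
grip_force: 2.7
```

View pics/w3.png

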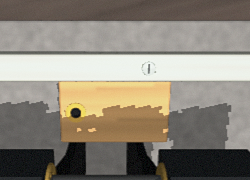

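The tag is touching the rail along its whole side, with no gap visible. Next I'll back off, rise, turn 90° and go to the tag's +y end.

```bash
python3 -m crank '[[-0.5,0,0,0,0,0],[-1.6,0,0,0,0,0],[0,0,-2.5,0,0,0],[0,0,-2.5,0,0,0],[0,0,0,0,0,0]]'; python3 -m crank '[[2.4,-2.45,0,0,0,0],[2.4,-2.45,0,0,0,0],[0,0,0,0,0,-0.175],[0,0,0,0,0,-0.175],[0,0,0,0,0,-0.175]]' 0 10;  python3 -m crank '[[0,0,0,0,0,-0.175],[0,0,0,0,0,-0.175],[0,0,0,0,0,-0.175],[0,0,0,0,0,-0.175],[0,0,0,0,0,-0.175]]'; python3 -m crank '[[0,0,0,0,0,-0.171],[0,0,0,0,0,0],[0,0,0,0,0,0]]'
cat > p.py <<'E'
from h import *
s=robot.get_state();yaw=-.2282;X=np.array([np.cos(yaw),np.sin(yaw)]);Y=np.array([-X[1],X[0]]);t=s["ee_pos"][:2];q=s["tool_rot"]
print("from rail mm",(.58964-t@X)*1000,"Y mm",t@Y*1000,"tool-jig-90",2*np.arctan2(q[1],q[0])-yaw-np.pi/2,"z",s["ee_pos"][2])
E
python3 p.py; python3 -c "
from h import *
cv2.imwrite('pics/w4.png',robot.read_camera('wrist'))"
```

```text
t: 6.92
ee_pos: [0.4897, -0.2055, 0.0615]
tool_rot: [0.993, -0.114, 0.002, 0.001]
force: [-1.2, 0.7, -0.6]
finger_gap: 0.0237
grip_force: 0.0
t: 7.55
ee_pos: [0.5457, -0.1678, 0.0585]
tool_rot: [0.989, 0.151, -0.0, -0.0]
force: [0.8, 0.2, 0.3]
finger_gap: 0.0006
grip_force: 0.0
t: 8.18
ee_pos: [0.5456, -0.168, 0.0586]
tool_rot: [0.832, 0.555, -0.0, -0.0]
force: [0.3, -0.5, 0.6]
finger_gap: 0.0005
grip_force: 0.0
t: 8.55
ee_pos: [0.5458, -0.1681, 0.0591]
tool_rot: [0.784, 0.621, -0.0, -0.0]
force: [0.1, -0.3, -1.2]
finger_gap: 0.0005
grip_force: 0.0
from rail mm 19.950990019885317 Y mm -40.2184981300457 tool-jig-90 -0.003728990622542172 z 0.05911987892651269
```

View pics/w4.png

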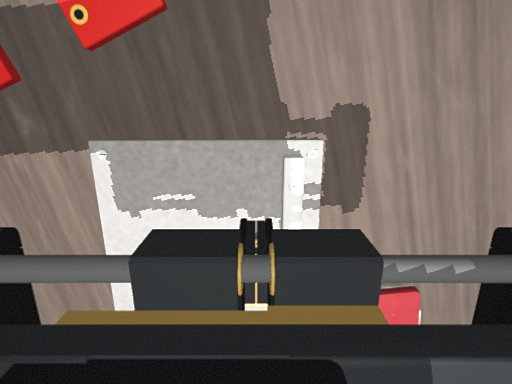

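```bash
python3 -m crank '[[0,0,2.5,0,0,-0.004],[0,0,1.7,0,0,0],[0,0,0.8,0,0,0],[0,0,0,0,0,0]]'; python3 p.py; python3 -m crank '[[-0.4,0,0,0,0,0],[-0.4,0,0,0,0,0],[-0.4,0.02,0,0,0,0],[-0.4,0.02,0,0,0,0],[-0.4,0.02,0,0,0,0]]'; python3 -m crank '[[-0.4,0.01,0,0,0,0],[-0.4,0.01,0,0,0,0],[-0.4,0.01,0,0,0,0],[-0.4,0.01,0,0,0,0],[0,0,0,0,0,0]]'
python3 p.py; python3 -c "
from h import *
a=robot.read_camera('scene')[140:260,200:400]
b=robot.read_camera('top')[145:265,195:335]
cv2.imwrite('pics/s5.png',np.vstack([cv2.resize(a,(500,300),interpolation=2),cv2.resize(b,(350,300),interpolation=2)[:, :] if 0 else cv2.copyMakeBorder(cv2.resize(b,(350,300),interpolation=2),0,0,0,150,0)]))"
```

```text
t: 9.1
ee_pos: [0.5457, -0.1679, 0.0091]
tool_rot: [0.782, 0.624, -0.0, -0.0]
force: [0.5, -0.4, 0.1]
finger_gap: 0.0005
grip_force: 0.0
from rail mm 20.07128656808632 Y mm -40.058267287194646 tool-jig-90 0.00389903127703195 z 0.009102869345519935
t: 9.72
ee_pos: [0.5421, -0.188, 0.0096]
tool_rot: [0.782, 0.624, 0.0, 0.0]
force: [0.6, 1.0, 0.2]
finger_gap: 0.0007
grip_force: 0.2
t: 10.35
ee_pos: [0.5389, -0.2039, 0.0096]
tool_rot: [0.782, 0.623, -0.0, 0.0]
force: [-0.2, -0.0, -0.2]
finger_gap: 0.0006
grip_force: 0.0
from rail mm 18.570685105493425 Y mm -76.70619268495399 tool-jig-90 0.003568540480232363 z 0.009553859278141386
```

View pics/s5.png

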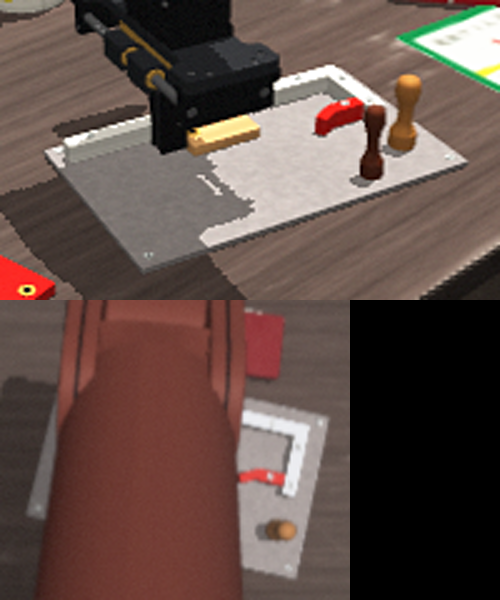

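The scene view shows the tag pushed along the rail with its end flat against the closed fingers. The top view is blocked by the arm. I'll continue.

```bash
python3 -m crank '[[-0.5,0.01,0,0,0,0],[-0.5,0.01,0,0,0,0],[-0.5,0.01,0,0,0,0],[-0.5,0.01,0,0,0,0],[-0.5,0.01,0,0,0,0]]'; python3 -m crank '[[-0.5,0,0,0,0,0],[-0.5,0,0,0,0,0],[-0.5,0,0,0,0,0],[-0.4,0,0,0,0,0],[0,0,0,0,0,0]]'
python3 p.py; python3 -c "
from h import *
a=robot.read_camera('scene')[140:260,200:400]
cv2.imwrite('pics/s6.png',cv2.resize(a,(800,480),interpolation=2))"
```

```text
t: 11.08
ee_pos: [0.5339, -0.2283, 0.0096]
tool_rot: [0.782, 0.624, 0.0, -0.0]
force: [-0.2, -0.3, -0.2]
finger_gap: 0.0006
grip_force: 0.1
t: 11.7
ee_pos: [0.5296, -0.2469, 0.0096]
tool_rot: [0.782, 0.623, -0.0, 0.0]
force: [-0.5, 0.6, -0.0]
finger_gap: 0.0002
grip_force: 0.0
from rail mm 17.911044431252023 Y mm -120.71082756078663 tool-jig-90 0.003577097027332332 z 0.009568354277491756
```

View pics/s6.png

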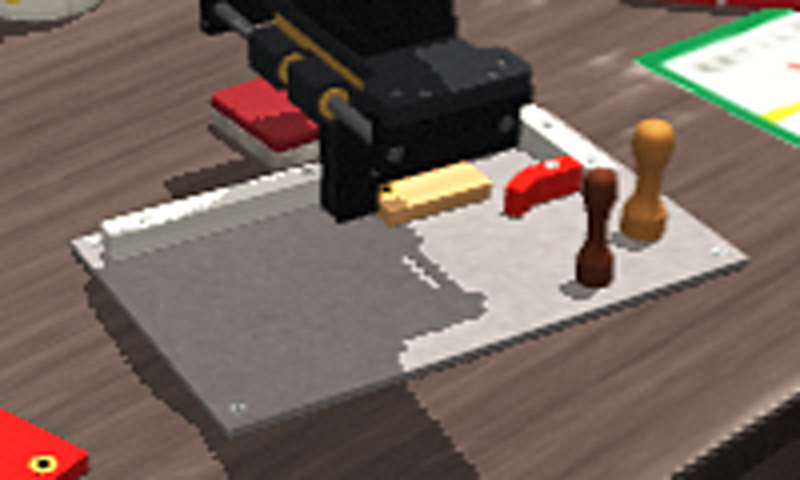

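The tag is straight, with its near top edge from about (380,213) to (490,185) and the pocket just ahead. The stamps are untouched.

```bash
python3 -c "
from h import *
X=np.array([np.cos(-.2282),np.sin(-.2282)])
w=onz('scene',[[200+388/4,140+210/4],[200+490/4,140+184/4]],.016);print((.58964-w[:,:2]@X)*1000)"
python3 -m crank '[[-0.5,0.005,0,0,0,0],[-0.5,0.005,0,0,0,0],[-0.5,0.005,0,0,0,0],[-0.5,0.005,0,0,0,0],[-0.5,0.005,0,0,0,0]]'; python3 -m crank '[[-0.5,0,0,0,0,0],[-0.4,0,0,0,0,0],[-0.3,0,0,0,0,0],[0,0,0,0,0,0]]'
python3 p.py
```

```text
[39.11571791 42.3822621 ]
t: 12.38
ee_pos: [0.5243, -0.2713, 0.0095]
tool_rot: [0.782, 0.624, -0.0, -0.0]
force: [-0.7, 0.7, -0.2]
finger_gap: 0.0007
grip_force: 0.1
t: 12.88
ee_pos: [0.5217, -0.2829, 0.0096]
tool_rot: [0.782, 0.623, -0.0, 0.0]
force: [0.1, -0.2, -0.1]
finger_gap: 0.0006
grip_force: 0.0
from rail mm 17.508002009489655 Y mm -157.50334006177383 tool-jig-90 0.003807917702246977 z 0.00957454517426546
```

```bash
python3 -m crank '[[-0.2,0,0,0,0,0],[-0.2,0,0,0,0,0],[-0.1,0,0,0,0,0],[0,0,0,0,0,0]]'; python3 -m crank '[[-0.1,0,0,0,0,0],[0,0,0,0,0,0]]';python3 -m crank '[[-0.1,0,0,0,0,0],[0,0,0,0,0,0]]'; python3 p.py
```

```text
t: 13.38
ee_pos: [0.5206, -0.2876, 0.0096]
tool_rot: [0.782, 0.624, 0.0, 0.0]
force: [-0.2, -1.0, 0.9]
finger_gap: 0.0005
grip_force: 0.0
t: 13.62
ee_pos: [0.5204, -0.2884, 0.0095]
tool_rot: [0.782, 0.624, 0.0, -0.0]
force: [0.4, -0.8, -0.3]
finger_gap: 0.0008
grip_force: 0.0
t: 13.88
ee_pos: [0.5202, -0.2894, 0.0096]
tool_rot: [0.782, 0.624, 0.0, 0.0]
force: [-0.4, -0.1, -0.1]
finger_gap: 0.0006
grip_force: 0.0
from rail mm 17.465614384965853 Y mm -164.2681396023758 tool-jig-90 0.004079106166241742 z 0.009567628819066532
```

```bash
python3 -c "
from h import *
a=robot.read_camera('scene')[140:240,270:400]
cv2.imwrite('pics/s7.png',cv2.resize(a,(780,600),interpolation=2))"
```

```text
(no output)
```

View pics/s7.png

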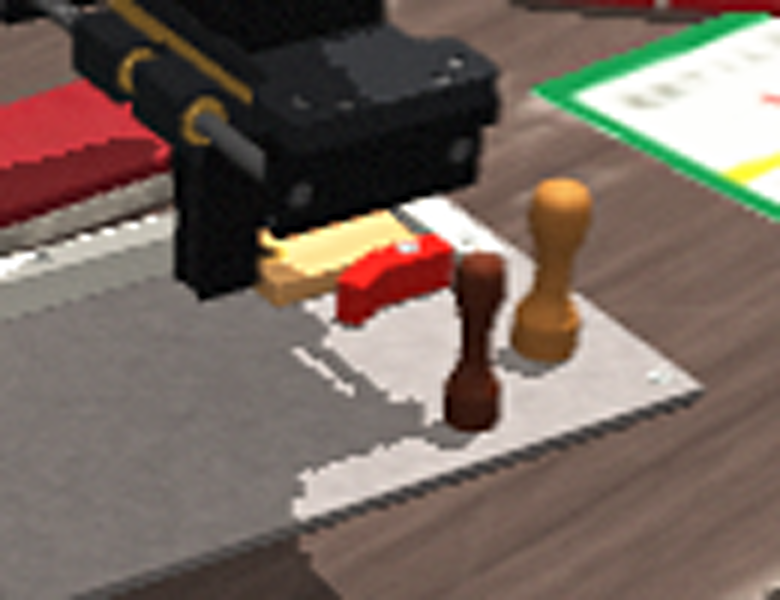

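The tag is in the pocket between keeper and rail. There may still be a small gap at the stop, near (400,215).

```bash
python3 -m crank '[[-0.1,0,0,0,0,0],[-0.1,0,0,0,0,0],[0,0,0,0,0,0]]';python3 -m crank '[[-0.1,0,0,0,0,0],[0,0,0,0,0,0]]';python3 -m crank '[[-0.1,0,0,0,0,0],[0,0,0,0,0,0]]'; python3 p.py
```

```text
t: 14.3
ee_pos: [0.5202, -0.2897, 0.0095]
tool_rot: [0.781, 0.624, 0.001, -0.001]
force: [0.9, 5.8, 1.2]
finger_gap: 0.0005
grip_force: 2.8
t: 14.55
ee_pos: [0.5202, -0.2898, 0.0095]
tool_rot: [0.781, 0.624, 0.001, -0.001]
force: [1.2, 7.7, 2.1]
finger_gap: 0.0005
grip_force: 4.0
t: 14.8
ee_pos: [0.5201, -0.2898, 0.0095]
tool_rot: [0.781, 0.625, 0.001, -0.001]
force: [0.4, 11.9, 3.3]
finger_gap: 0.0008
grip_force: 5.3
from rail mm 17.449900106257022 Y mm -164.64878228205725 tool-jig-90 0.006543067606001873 z 0.009494479234549626
```

```bash
python3 -m crank '[[0.4,0,0,0,0,0],[0.6,0,0,0,0,0],[1,0,0,0,0,0],[0,0,-4,0,0,0],[0,0,-5,0,0,0]]';python3 -m crank '[[0,0,-4,0,0,0],[-4,0,0,0,0,0],[-5,0,0,0,0,0],[-4,0,0,0,0,0],[0,0,0,0,0,0]]'; python3 p.py;  python3 -c "
from h import *
cv2.imwrite('pics/w8.png',robot.read_camera('wrist'))"
```

```text
t: 15.42
ee_pos: [0.523, -0.2728, 0.0996]
tool_rot: [0.782, 0.624, -0.0, -0.001]
force: [0.6, -0.6, -0.8]
finger_gap: 0.0004
grip_force: 0.0
t: 16.05
ee_pos: [0.4928, -0.4043, 0.1391]
tool_rot: [0.784, 0.621, -0.001, 0.0]
force: [0.3, 0.1, 0.2]
finger_gap: 0.0003
grip_force: 0.0
from rail mm 18.162934852422595 Y mm -282.31126051491145 tool-jig-90 -0.001563269830868963 z 0.13905276646386056
```

View pics/w8.png

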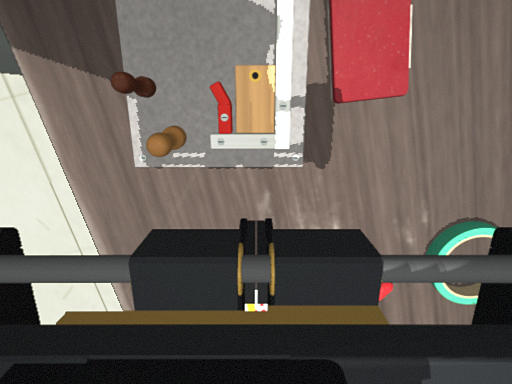

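The tag lies against the rail on its right side (column ~275) and against the stop (row ~134). Both stamps and the pad are in place. I'll check the gap numerically.

```bash
python3 - <<'E'
from h import *
im=cv2.imread("pics/w8.png");hsv=cv2.cvtColor(im,cv2.COLOR_BGR2HSV);g=im.mean(2)
X=np.array([np.cos(-.2282),np.sin(-.2282)]);Y=np.array([-X[1],X[0]])
print(im[100,268:284].tolist())
for r in range(72,130,8):
    l=np.where(hsv[r,225:290,1]>70)[0]+225
    c=[k for k in range(268,290) if g[r,k]>222 and hsv[r,k,1]<30]
    a=onz("wrist",[l.min()-.5,r],.016)[0,:2]; b=onz("wrist",[l.max()+.5,r],.016)[0,:2]; f=onz("wrist",[c[0]-.5,r],.022)[0,:2]
    print(r,"left",((f-a)@X*1000).round(1),"right gap",((f-b)@X*1000).round(1))
for c in (240,255,268):
    t=np.where(hsv[55:140,c,1]>70)[0]+55
    s=[k for k in range(125,145) if g[k,c]>215 and hsv[k,c,1]<40]
    e=onz("wrist",[c,t.min()-.5],.016)[0,:2]; q=onz("wrist",[c,s[0]-.5],.022)[0,:2]
    print(c,t.min(),t.max(),s[0],"free end to stop",((e-q)@Y*1000).round(1))
E
```

```text
[[104, 157, 197], [97, 149, 191], [107, 158, 206], [115, 172, 220], [117, 176, 224], [111, 170, 218], [93, 132, 166], [149, 159, 161], [193, 202, 200], [212, 223, 222], [223, 228, 227], [226, 232, 229], [220, 227, 224], [214, 222, 220], [216, 222, 220], [250, 249, 246]]
72 left 36.3 right gap -0.4
80 left 36.5 right gap -0.4
88 left 36.8 right gap 0.5
96 left 47.1 right gap 1.4
104 left 48.3 right gap 2.3
112 left 46.8 right gap 0.5
120 left 45.3 right gap 0.6
128 left 46.6 right gap 0.6
240 65 132 135 free end to stop 60.8
255 65 132 135 free end to stop 60.8
268 65 132 135 free end to stop 60.8
```

```bash
python3 -c "
from plant import robot
print(robot.hand_in())"
```

```text
the job is handed in; nothing more can be done
None
```

The tag is in the corner pocket, flush against rail and stop to within about 1 mm on the last wrist picture; the stamps and pad look undisturbed, and I handed the job in at about 16 s (no verdict came back).

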